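Transfer specimen vials to the reading rack in reverse order

TASK

Move the four capped specimen vials from the coloured cups of the carrier into the white reading rack, one to a bay, in reverse order: the vial that stood nearest the carrier's orange end goes into the bay farthest from the rack's orange end, and so on, so that the last becomes the first. Set each vial down gently, standing upright on the floor of its bay, never dropping it or tipping it over, and let go of it. Leave the amber bottle where it stands.

Things in the scene. Friction and masses are not known exactly. Their poses are not given: they have to be found in the camera images.
- vial_red: Specimen vial with a red cap: upright cylinder 30 mm in diameter and 64 mm tall, about 50 g; clear body up to 47 mm, the red cap from 47 to 64 mm, same diameter. Origin: centre of its underside, z up; its yaw means nothing. Grip it from above round cap and upper body, fingers best closing across the row.
- vial_yellow: Specimen vial with a yellow cap: upright cylinder 30 mm in diameter and 64 mm tall, about 50 g; clear body up to 47 mm, the yellow cap from 47 to 64 mm, same diameter. Origin: centre of its underside, z up; its yaw means nothing. Grip it from above round cap and upper body, fingers best closing across the row.
- vial_green: Specimen vial with a green cap: upright cylinder 30 mm in diameter and 64 mm tall, about 50 g; clear body up to 47 mm, the green cap from 47 to 64 mm, same diameter. Origin: centre of its underside, z up; its yaw means nothing. Grip it from above round cap and upper body, fingers best closing across the row.
- vial_blue: Specimen vial with a blue cap: upright cylinder 30 mm in diameter and 64 mm tall, about 50 g; clear body up to 47 mm, the blue cap from 47 to 64 mm, same diameter. Origin: centre of its underside, z up; its yaw means nothing. Grip it from above round cap and upper body, fingers best closing across the row.
- cup_red: Fixed open red square cup, 54 mm wide, walls 3 mm thick and 18 high, floor 3 mm; the red-capped vial stands in it at the start, within 6 mm of its centre. The four cups are a row, 56 mm apart, in varying order, on a fixed 6 mm aluminium carrier plate. Origin: centre of the underside, 6 mm above the bench. y axis: along the row, +y towards the carrier's end with the orange block (22 mm high).
- cup_yellow: Fixed open yellow square cup, 54 mm wide, walls 3 mm thick and 18 high, floor 3 mm; the yellow-capped vial stands in it at the start, within 6 mm of its centre. The four cups are a row, 56 mm apart, in varying order, on a fixed 6 mm aluminium carrier plate. Origin: centre of the underside, 6 mm above the bench. y axis: along the row, +y towards the carrier's end with the orange block (22 mm high).
- cup_green: Fixed open green square cup, 54 mm wide, walls 3 mm thick and 18 high, floor 3 mm; the green-capped vial stands in it at the start, within 6 mm of its centre. The four cups are a row, 56 mm apart, in varying order, on a fixed 6 mm aluminium carrier plate. Origin: centre of the underside, 6 mm above the bench. y axis: along the row, +y towards the carrier's end with the orange block (22 mm high).
- cup_blue: Fixed open blue square cup, 54 mm wide, walls 3 mm thick and 18 high, floor 3 mm; the blue-capped vial stands in it at the start, within 6 mm of its centre. The four cups are a row, 56 mm apart, in varying order, on a fixed 6 mm aluminium carrier plate. Origin: centre of the underside, 6 mm above the bench. y axis: along the row, +y towards the carrier's end with the orange block (22 mm high).
- rack: Fixed white tray, 62 mm wide (x), 228 long (y), with four bays in a row along y: centres at y = +84, +28, -28, -84 mm, x = 0; each 54 (x) by 52 mm (y) inside; floor 5 mm above the bench, walls 4 mm thick and 18 high. On its +y end an orange block, 22 mm high, 12 wide. Origin: centre of the underside, on the bench; z up.
- amber_bottle: Closed amber glass bottle with a black cap, 60 mm in diameter, 115 mm tall, standing loose on the bench beyond the two rows. Bystander. Origin: centre of its underside.
There are look-alikes about, which are no part of the job. Leave any black look-alike of the vial_yellow alone.

How it is judged:
At the end, for the whole second after the job is handed in: Each vial upright (0.15 rad) on the floor of its bay (foot 2 to 9 mm above the bench, within 16 mm of the bay centre in x and y), released, at rest; the vial of the n-th cup from the carrier's orange end in the n-th bay from the rack's plain end; the bottle upright within 25 mm of its start (((y of each of cup_yellow, cup_green, cup_blue in the frame of cup_red below 0 m and y of vial_red in the frame of rack between -0.1 and -0.068 m) or (((y of cup_yellow in the frame of cup_red above 0 m and y of each of cup_green, cup_blue in the frame of cup_red below 0 m) or (y of each of cup_yellow, cup_blue in the frame of cup_red below 0 m and y of cup_green in the frame of cup_red above 0 m) or (y of each of cup_yellow, cup_green in the frame of cup_red below 0 m and y of cup_blue in the frame of cup_red above 0 m)) and y of vial_red in the frame of rack between -0.044 and -0.012 m) or (((y of each of cup_yellow, cup_green in the frame of cup_red above 0 m and y of cup_blue in the frame of cup_red below 0 m) or (y of each of cup_yellow, cup_blue in the frame of cup_red above 0 m and y of cup_green in the frame of cup_red below 0 m) or (y of cup_yellow in the frame of cup_red below 0 m and y of each of cup_green, cup_blue in the frame of cup_red above 0 m)) and y of vial_red in the frame of rack between 0.012 and 0.044 m) or (y of each of cup_yellow, cup_green, cup_blue in the frame of cup_red above 0 m and y of vial_red in the frame of rack between 0.068 and 0.1 m)) and x of vial_red in the frame of rack between -0.016 and 0.016 m and z of vial_red in the frame of rack between 0.002 and 0.009 m and angle between each of vial_red, vial_yellow, vial_green, vial_blue, amber_bottle's own z axis and vertical below 0.15 rad and linear speed of each of vial_red, vial_yellow, vial_green, vial_blue below 0.02 m/s and contact force between the fingers and vial_red below 0.1 N and ((y of each of cup_red, cup_green, cup_blue in the frame of cup_yellow below 0 m and y of vial_yellow in the frame of rack between -0.1 and -0.068 m) or (((y of cup_red in the frame of cup_yellow above 0 m and y of each of cup_green, cup_blue in the frame of cup_yellow below 0 m) or (y of each of cup_red, cup_blue in the frame of cup_yellow below 0 m and y of cup_green in the frame of cup_yellow above 0 m) or (y of each of cup_red, cup_green in the frame of cup_yellow below 0 m and y of cup_blue in the frame of cup_yellow above 0 m)) and y of vial_yellow in the frame of rack between -0.044 and -0.012 m) or (((y of each of cup_red, cup_green in the frame of cup_yellow above 0 m and y of cup_blue in the frame of cup_yellow below 0 m) or (y of each of cup_red, cup_blue in the frame of cup_yellow above 0 m and y of cup_green in the frame of cup_yellow below 0 m) or (y of cup_red in the frame of cup_yellow below 0 m and y of each of cup_green, cup_blue in the frame of cup_yellow above 0 m)) and y of vial_yellow in the frame of rack between 0.012 and 0.044 m) or (y of each of cup_red, cup_green, cup_blue in the frame of cup_yellow above 0 m and y of vial_yellow in the frame of rack between 0.068 and 0.1 m)) and x of vial_yellow in the frame of rack between -0.016 and 0.016 m and z of vial_yellow in the frame of rack between 0.002 and 0.009 m and contact force between the fingers and vial_yellow below 0.1 N and ((y of each of cup_red, cup_yellow, cup_blue in the frame of cup_green below 0 m and y of vial_green in the frame of rack between -0.1 and -0.068 m) or (((y of cup_red in the frame of cup_green above 0 m and y of each of cup_yellow, cup_blue in the frame of cup_green below 0 m) or (y of each of cup_red, cup_blue in the frame of cup_green below 0 m and y of cup_yellow in the frame of cup_green above 0 m) or (y of each of cup_red, cup_yellow in the frame of cup_green below 0 m and y of cup_blue in the frame of cup_green above 0 m)) and y of vial_green in the frame of rack between -0.044 and -0.012 m) or (((y of each of cup_red, cup_yellow in the frame of cup_green above 0 m and y of cup_blue in the frame of cup_green below 0 m) or (y of each of cup_red, cup_blue in the frame of cup_green above 0 m and y of cup_yellow in the frame of cup_green below 0 m) or (y of cup_red in the frame of cup_green below 0 m and y of each of cup_yellow, cup_blue in the frame of cup_green above 0 m)) and y of vial_green in the frame of rack between 0.012 and 0.044 m) or (y of each of cup_red, cup_yellow, cup_blue in the frame of cup_green above 0 m and y of vial_green in the frame of rack between 0.068 and 0.1 m)) and x of vial_green in the frame of rack between -0.016 and 0.016 m and z of vial_green in the frame of rack between 0.002 and 0.009 m and contact force between the fingers and vial_green below 0.1 N and ((y of each of cup_red, cup_yellow, cup_green in the frame of cup_blue below 0 m and y of vial_blue in the frame of rack between -0.1 and -0.068 m) or (((y of cup_red in the frame of cup_blue above 0 m and y of each of cup_yellow, cup_green in the frame of cup_blue below 0 m) or (y of each of cup_red, cup_green in the frame of cup_blue below 0 m and y of cup_yellow in the frame of cup_blue above 0 m) or (y of each of cup_red, cup_yellow in the frame of cup_blue below 0 m and y of cup_green in the frame of cup_blue above 0 m)) and y of vial_blue in the frame of rack between -0.044 and -0.012 m) or (((y of each of cup_red, cup_yellow in the frame of cup_blue above 0 m and y of cup_green in the frame of cup_blue below 0 m) or (y of each of cup_red, cup_green in the frame of cup_blue above 0 m and y of cup_yellow in the frame of cup_blue below 0 m) or (y of cup_red in the frame of cup_blue below 0 m and y of each of cup_yellow, cup_green in the frame of cup_blue above 0 m)) and y of vial_blue in the frame of rack between 0.012 and 0.044 m) or (y of each of cup_red, cup_yellow, cup_green in the frame of cup_blue above 0 m and y of vial_blue in the frame of rack between 0.068 and 0.1 m)) and x of vial_blue in the frame of rack between -0.016 and 0.016 m and z of vial_blue in the frame of rack between 0.002 and 0.009 m and contact force between the fingers and vial_blue below 0.1 N and distance of amber_bottle from where it was at the start of the episode below 0.025 m); the robot touches nothing.
It fails at once if a vial was tipped over (angle between any of vial_red, vial_yellow, vial_green, vial_blue's own z axis and vertical above 0.6 rad).
It fails at once if a vial was dropped: it fell free from more than about 25 mm ((linear speed of vial_red above 0.7 m/s and contact force between vial_red and anything else below 0.02 N) or (linear speed of vial_yellow above 0.7 m/s and contact force between vial_yellow and anything else below 0.02 N) or (linear speed of vial_green above 0.7 m/s and contact force between vial_green and anything else below 0.02 N) or (linear speed of vial_blue above 0.7 m/s and contact force between vial_blue and anything else below 0.02 N)).
It fails at once if the amber bottle was pushed or knocked (distance of amber_bottle from where it was at the start of the episode above 0.025 m).
It also fails if it takes over 112 s, if anything falls off the work surface, if the arm or the gripper's body presses on something with over 40 N, if the wrist force passes 120 N, or if a joint passes its speed limit or range.

ROBOT

A 7-joint arm with a two-finger parallel gripper is mounted at the origin on the work surface. World frame = base frame: x ahead of the robot, y to its left, z up, the work surface at z = 0. Lengths are in m, angles in rad, forces in N, time in s.
With the tool pointing down it reaches from about 0.425 to 0.875 m from the base axis. Payload 4.7 kg.
Tool frame: the origin (TCP) lies midway between the tips of the shut fingers; the grasp point (between the pads) lies 19 mm behind it; z points along the fingers, y is the line along which they close (so a half turn about z gives the same grasp; the last joint's range is limited). The gripper opens to 87 mm and grips with 3 to 60 N. Pads are 19 mm wide; open, the fingers measure 117 mm over their backs; the gripper's body (75 mm by 190 mm) begins 51 mm behind the grasp point.
Start: joints at [-1.213, 0.321, -0.07, 1.45, 0.023, 1.371, -0.057], TCP at [0.219, 0.612, 0.223] pointing down, gripper open.
Joint ranges: [-2.86, 2.86], [-0.3, 2.09], [-1.38, 1.24], [0.06, 2.45], [-1.56, 4.7], [0.09, 2.05], [-2.69, 2.69]. Speed limits (rad/s): [2.57, 2.57, 3.14, 3.14, 3.14, 3.14, 3.14].

INTERFACE

Orientations are given as a rotation vector (axis times angle).
In Python, from bench import monitor, cams, workorder gives the robot as it stands.
- The arm moves only by the tool move_arm, never from a script. Its arguments are lists of equal length, an entry for each row: "slide": the shift along the tool's x, y, z in cm, a list of three; "roll": the turn about the tool's z in rad. In form: {"slide": [[dx, dy, dz], ...], "roll": [roll, ...]}. A call has 1 to 20 rows; each row is the pose to reach, as a shift and turn from the pose commanded when the call began, along the tool's axes at that moment; what a row does not reach only later rows make up. A row lasts 1/10 s, in which the tool goes at most 50 mm and 8.59 degrees, less where a joint would pass 70% of its speed; a pose out of reach is approached as far as the arm can. A call with a gripper value outside its range is refused whole. "gripper" is the finger opening in cm, from 0 to 8.7, set as the call begins (left out, the last holds). The fingers move at their own pace and stop on an object; "squeeze" is the grip in N (left out, the last holds). Time passes only in rows, so rows that repeat a pose let the fingers close. It gives the time, the measured TCP pose, the force, the opening and the grip force at its end, in the units of the state.
- monitor.get_state(): the state, without advancing time (a new reading comes with each control period).
- cams.get_image(name): name is "scene" or "side" or "wrist"; returns the picture (480x640x3 uint8, red, green, blue); there is no depth.
- cams.get_calibration(name): a dict with "mtx" (3x3 intrinsics, pixels), "dist_coeffs" ([k1, k2, p1, p2, k3] as OpenCV has them; the pictures are not rectified), "R" (3x3) and "t" (3): a world point X has camera coordinates R X + t. Camera axes: x right, y down, z forward; pixel columns grow to the right and rows downward; lengths in m; the calibration is good to about 2 mm. A picture is of the moment at which its call begins: read the wrist's pose just before it. get_calibration takes no time and is no camera call; for the wrist camera it gives the pose at the moment of the call.
- workorder.close_job(): hands the job in; it is judged then, once.
The state is a dict: "time": time; "joint_positions": joint angles; "qd": joint speeds; "joint_torque": joint torques, N m; "position": TCP position; "tool_rot": TCP orientation; "ft_force": force on the tool from outside, world axes, zero at the start; "torque": the same for the moment, N m; "grip_width": opening from 0.0 (shut) to 1.0 (fully open); "grip_force": force on a finger pad.
Only numpy, scipy, OpenCV 4.12 (cv2) and the standard library are available. Lean on these libraries where they do the work, as an engineer would, in place of code of your own. Each camera call takes 0.05 s, during which the arm holds its last target. There are 200 camera calls.

## Working session

There is one attempt and no reset: what is moved stays moved. The work goes in short steps, Python scripts to look and compute and a tool call to move; the robot and the scene stay as the last step left them, time stands still between calls to the robot, and variables do not carry over. Pictures are saved under pics/ and viewed, at most 14 in all, crops included, and the job is handed in when it is done.

Besides the shell and the picture viewer there is one more tool, called after ">>>" as a command line: name --pt "numbers of a row" for each row, then --argument value for the rest. move_arm: Moves the arm, as the interface text tells. Its arguments: {"type":"object","properties":{"slide":{"type":"array","items":{"type":"array","items":{"type":"number"}}},"roll":{"type":"array","items":{"type":"number"}},"gripper":{"type":"number"},"squeeze":{"type":"number"}},"required":["slide","roll"]}

```bash
mkdir -p pics; python3 - <<'E'
from bench import monitor, cams
import cv2, numpy as np
s=monitor.get_state(); print(s['time'],s['position'],s['tool_rot'],s['grip_width'])
for n in ['scene','side']:
    c=cams.get_calibration(n); print(n,np.round(c['mtx'],1).tolist(),c['dist_coeffs'],np.round(c['R'],3).tolist(),c['t'])
    cv2.imwrite(f'pics/{n}0.png',cams.get_image(n)[:,:,::-1])
E
```

```text
0.0 [0.21892049 0.61142316 0.22146073] [-5.37258333e-01 -3.09505683e+00  3.01362730e-03] 0.9971726908211062
scene [[439.2, 0.0, 323.0], [0.0, 439.2, 241.0], [0.0, 0.0, 1.0]] [-0.05911706  0.          0.          0.          0.        ] [[0.737, 0.676, -0.006], [0.485, -0.535, -0.691], [-0.47, 0.507, -0.723]] [-0.42347203 -0.33349054  1.46514208]
side [[560.4, 0.0, 326.6], [0.0, 560.4, 236.0], [0.0, 0.0, 1.0]] [-0.13451269  0.          0.          0.          0.        ] [[0.74, -0.672, -0.017], [-0.49, -0.523, -0.697], [0.46, 0.524, -0.717]] [-0.49797559  0.3024114   0.99971722]
```

View pics/scene0.png

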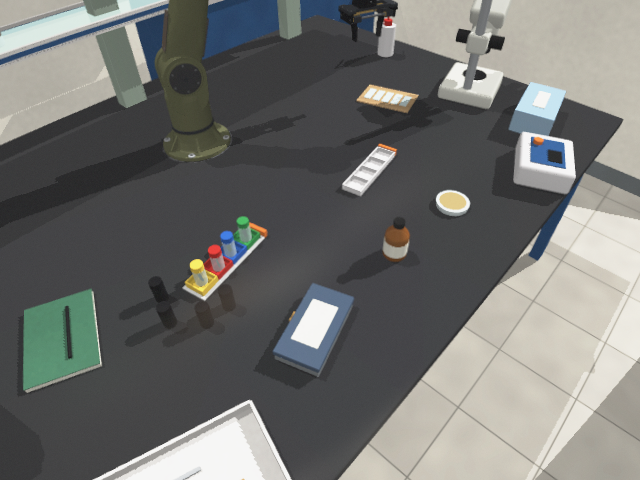

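View pics/side0.png

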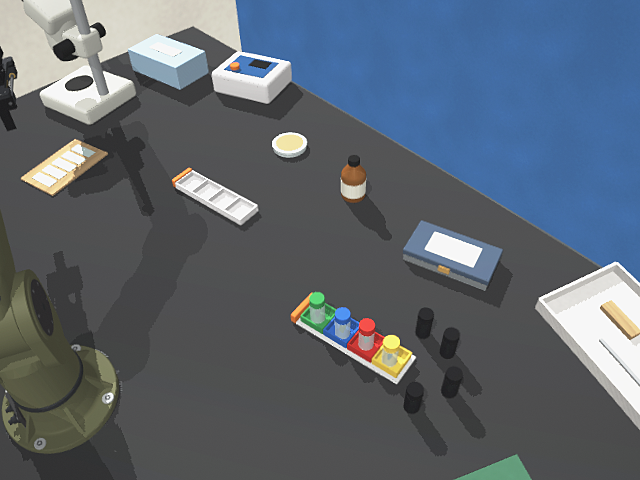

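The scene view shows the carrier with its orange end at (258,230). The order from there is green (243,221), blue (227,238), red (215,251), yellow (198,266). The rack is at (370,170) with its orange end at (387,148), the bottle at (397,240). Four black look-alikes stand near the yellow end at (158,290), (166,315), (204,313) and (227,297). The side view shows the same order: green (317,298), blue (343,314), red (367,326), yellow (392,342). The rack's orange end is at (181,177).

```bash
cat > h.py <<'E'
import cv2, numpy as np
from bench import monitor, cams
from scipy.spatial.transform import Rotation as Ro
def tri(cals,px):
    A=[];b=[]
    for c,p in zip(cals,px):
        R=np.array(c['R']);t=np.array(c['t'])
        u=cv2.undistortPoints(np.array([[p]],float),np.array(c['mtx']),np.array(c['dist_coeffs']))[0,0]
        d=R.T@np.r_[u,1];d/=np.linalg.norm(d);C=-R.T@t
        P=np.eye(3)-np.outer(d,d);A.append(P);b.append(P@C)
    A=np.vstack(A);b=np.hstack(b);x=np.linalg.lstsq(A,b,rcond=None)[0]
    return x,np.linalg.norm(A@x-b)
def plane(c,p,z):
    R=np.array(c['R']);t=np.array(c['t'])
    u=cv2.undistortPoints(np.array([[p]],float),np.array(c['mtx']),np.array(c['dist_coeffs']))[0,0]
    d=R.T@np.r_[u,1];C=-R.T@t
    return C+d*(z-C[2])/d[2]
def proj(c,X):
    return cv2.projectPoints(np.array(X,float).reshape(-1,3),cv2.Rodrigues(np.array(c['R']))[0],np.array(c['t'],float),np.array(c['mtx']),np.array(c['dist_coeffs']))[0][:,0]
def totool(dX):
    "world shift -> tool cm"
    return 100*Ro.from_rotvec(monitor.get_state()['tool_rot']).as_matrix().T@np.array(dX)
E
python3 - <<'E'
from h import *
c=[cams.get_calibration(n) for n in('scene','side')]
for n,a,b in [('green',(243,219),(317,296)),('blue',(227,235),(343,311)),('red',(215,249),(367,323)),('yellow',(198,264),(392,340)),
 ('rackorange',(387,148),(181,177)),('rackplain',(355,190),(252,217)),('bottletop',(400,222),(354,160))]:
    print(n,*[np.round(v,4) for v in tri(c,(a,b))])
R=Ro.from_rotvec(monitor.get_state()['tool_rot']).as_matrix();print(R.round(3))
c=cams.get_calibration('wrist');print(np.round(c['mtx'],1),c['dist_coeffs']); C=-np.array(c['R']).T@c['t'];print(C, R.T@(C-monitor.get_state()['position']),np.round(np.array(c['R'])@R,3))
E
```

```text
green [ 0.4775 -0.1888  0.0771] 0.0014
blue [ 0.4899 -0.2489  0.0756] 0.0004
red [ 0.5041 -0.2971  0.0742] 0.0006
yellow [ 0.5114 -0.3525  0.0727] 0.0018
rackorange [0.5085 0.3753 0.0141] 0.0026
rackplain [0.561  0.1468 0.0032] 0.01
bottletop [0.7899 0.0327 0.1097] 0.0021
[[-0.941  0.337 -0.   ]
 [ 0.337  0.941 -0.002]
 [-0.    -0.002 -1.   ]]
[[416.1   0.  322. ]
 [  0.  416.1 238.4]
 [  0.    0.    1. ]] [-0.09219582  0.          0.          0.          0.        ]
[0.14882625 0.63674475 0.38296378] [ 7.45446476e-02 -1.32020544e-04 -1.61401025e-01] [[-0.     1.    -0.   ]
 [-0.963 -0.    -0.271]
 [-0.271  0.     0.963]]
```

>>> move_arm --pt "-4 -2.2 0.2" --pt "-8 -4.4 0.4" --pt "-12 -6.6 0.6" --pt "-16 -8.8 0.8" --pt "-20 -11 1" --pt "-24 -13.2 1.2" --pt "-28 -15.4 1.4" --pt "-32 -17.6 1.6" --pt "-36 -19.8 1.8" --pt "-41.6 -22.6 2" --pt "-41.6 -22.6 2" --pt "-41.6 -22.6 2" --pt "-41.6 -22.6 2" --pt "-41.6 -22.6 2" --roll '[0.1, 0.2, 0.3, 0.4, 0.5, 0.6, 0.7, 0.8, 0.9, 1.0, 1.0, 1.0, 1.0, 1.0]'

```text
time: 1.5
position: [0.5329, 0.2615, 0.2024]
tool_rot: [-1.949, -2.462, -0.0]
ft_force: [-0.5, -0.0, 0.7]
grip_width: 0.995
grip_force: 0.0
```

```bash
cat > shot.py <<'E'
import sys,json
from h import *
n=sys.argv[1]
s=monitor.get_state();c=cams.get_calibration('wrist');im=cams.get_image('wrist')
cv2.imwrite(f'pics/{n}.png',im[:,:,::-1])
json.dump({k:np.array(c[k]).tolist() for k in c},open(f'{n}.json','w'))
print(s['time'],s['position'],s['tool_rot'],s['joint_positions'],np.abs(s['qd']).max())
E
python3 shot.py rack1
```

```text
1.5 [0.53294    0.26154143 0.20237923] [-1.94949105e+00 -2.46168660e+00 -1.47009271e-04] [-0.76706947  0.21352393  0.30980473  1.63658318 -0.06846697  1.3025011
 -0.21447048] 0.0058579054918316675
```

View pics/rack1.png

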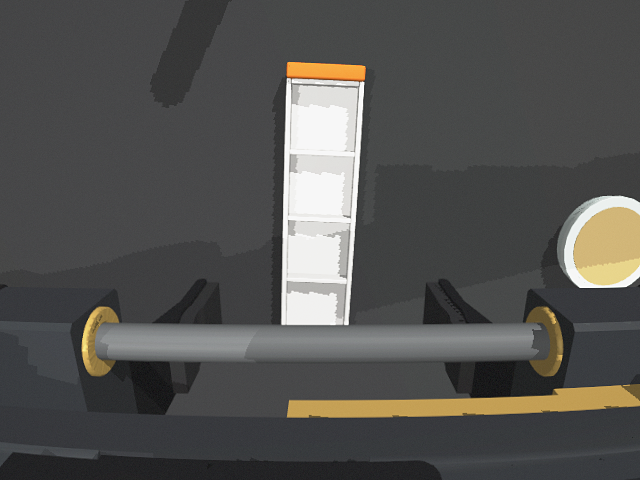

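The wrist view shows the rack's orange block at (326,71), bay dividers at y≈153, 218 and 281, and the bar hiding the lowest bay. I'll take a second view farther back along the row.

>>> move_arm --pt "-4 0 0" --pt "-8 0 0" --pt "-9 0 0" --pt "-9 0 0" --pt "-9 0 0" --roll '[0, 0, 0, 0, 0]'

```text
time: 2.05
position: [0.5541, 0.1737, 0.2026]
tool_rot: [-1.952, -2.46, -0.002]
ft_force: [-0.5, 0.8, 0.6]
grip_width: 0.998
grip_force: 0.0
```

```bash
python3 shot.py rack2; python3 - <<'E'
import cv2
a=cv2.imread('pics/rack1.png')[50:350,255:395];b=cv2.imread('pics/rack2.png')[0:320,255:395]
a=cv2.copyMakeBorder(a,0,20,0,0,0)
r=cv2.hconcat([a,b]);print(r.shape)
cv2.imwrite('pics/rackcrop.png',cv2.resize(r,None,fx=1.8,fy=1.8,interpolation=cv2.INTER_CUBIC))
E
```

```text
2.05 [0.55414054 0.17367212 0.20263001] [-1.95160672e+00 -2.46040346e+00 -1.55405960e-03] [-0.67017688  0.18658532  0.36607775  1.6703875  -0.07059057  1.29719427
 -0.0611949 ] 0.015638468218047118
(320, 280, 3)
```

View pics/rackcrop.png

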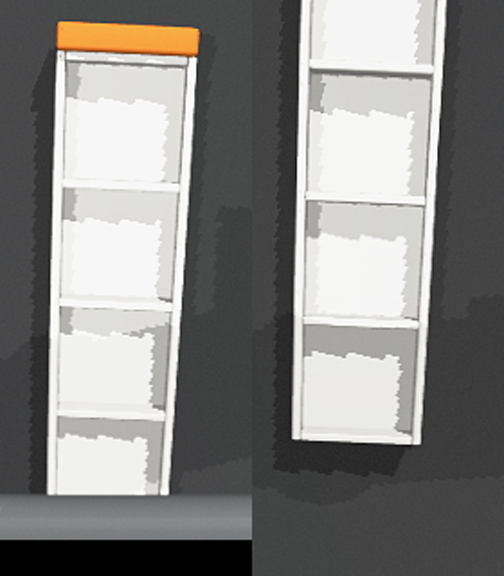

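Left crop, from the first place: the divider centres are at crop (121,185), (115,304) and (111,413). Right crop, from the second: the same dividers are at (371,69), (364,200) and (361,323).

```bash
python3 - <<'E'
from h import *
import json
c=[json.load(open(f'rack{i}.json')) for i in(1,2)]
L=[(120.5,185.5),(115,304),(111,413)];Rr=[(371,69.5),(364.5,200),(361,323)]
P=[]
for a,b in zip(L,Rr):
    pa=(a[0]/1.8+255,a[1]/1.8+50);pb=((b[0]-252)/1.8+255,b[1]/1.8)
    x,e=tri(c,[pa,pb]);P.append(x);print(x.round(4),round(e,4),plane(c[0],pa,.02).round(4),plane(c[1],pb,.02).round(4))
d=P[0]-P[2];print(np.linalg.norm(d[:2]),np.degrees(np.arctan2(-d[0],d[1])))
# orange block from side/scene check
cs=[cams.get_calibration(n) for n in('scene','side')]
for a,b in [((158,281),(413,387)),((166,305),(453,372)),((204,303),(450,332)),((227,289),(425,312))]: print('black',*[np.round(v,3) for v in tri(cs,(a,b))])
E
```

```text
[0.5212 0.3094 0.0108] 0.0002 [0.5209 0.31   0.02  ] [0.5217 0.3077 0.02  ]
[0.5313 0.2539 0.0118] 0.0001 [0.531  0.2558 0.02  ] [0.5313 0.2537 0.02  ]
[0.5422 0.199  0.0121] 0.0 [0.5415 0.202  0.02  ] [0.5421 0.2    0.02  ]
0.11239133268414803 10.766977373439131
black [ 0.474 -0.439  0.06 ] 0.001
black [ 0.546 -0.466  0.062] 0.003
black [ 0.605 -0.409  0.066] 0.004
black [ 0.609 -0.348  0.062] 0.001
```

>>> move_arm --pt "-4 0 0" --pt "-8 0 0" --pt "-12 0 0" --pt "-16 0 0" --pt "-20 0 0" --pt "-24 0 0" --pt "-28 0 0" --pt "-32 0 0" --pt "-36 0 0" --pt "-39 0 0" --pt "-39 0 0" --pt "-39 0 0" --pt "-39 0 0" --roll '[0, 0, 0, 0, 0, 0, 0, 0, 0, 0, 0, 0, 0]'

```text
time: 3.4
position: [0.6434, -0.2053, 0.2022]
tool_rot: [-1.95, -2.462, -0.002]
ft_force: [-0.3, 1.2, 0.4]
grip_width: 1.0
grip_force: 0.0
```

>>> move_arm --pt "-2 -4 0" --pt "-4 -8 0" --pt "-6 -12 0" --pt "-8 -16 0" --pt "-8 -16 0" --pt "-8 -16 0" --pt "-8 -16 0" --roll '[0, 0, 0, 0, 0, 0, 0]'

```text
time: 4.1
position: [0.5067, -0.3199, 0.2026]
tool_rot: [1.95, 2.463, 0.003]
ft_force: [1.1, 0.9, -0.1]
grip_width: 1.002
grip_force: 0.0
```

```bash
python3 shot.py car1
```

```text
4.1 [ 0.50665674 -0.31988743  0.20259609] [1.95032315 2.46287286 0.00284348] [-0.0275071   0.25254763  0.64995018  1.63304739 -0.15906109  1.30898515
  0.87970412] 0.013360516843358445
```

>>> move_arm --pt "4 0 0" --pt "7 0 0" --pt "7 0 0" --pt "7 0 0" --pt "7 0 0" --roll '[0, 0, 0, 0, 0]'

```text
time: 4.65
position: [0.4896, -0.2548, 0.2027]
tool_rot: [1.954, 2.459, -0.001]
ft_force: [-0.5, -0.9, 0.0]
grip_width: 1.001
grip_force: 0.0
```

```bash
python3 shot.py car2; python3 - <<'E'
import cv2
r=cv2.hconcat([cv2.imread(f'pics/car{i}.png')[20:350,200:460] for i in (1,2)])
cv2.imwrite('pics/carcrop.png',cv2.resize(r,None,fx=1.5,fy=1.5,interpolation=cv2.INTER_CUBIC))
E
```

```text
4.65 [ 0.48957724 -0.2547882   0.20267637] [ 1.95441484e+00  2.45871213e+00 -9.30969713e-04] [-0.1386693   0.13144389  0.62402999  1.74662111 -0.07907755  1.28832134
  0.73085292] 0.014584790657947126
```

View pics/carcrop.png

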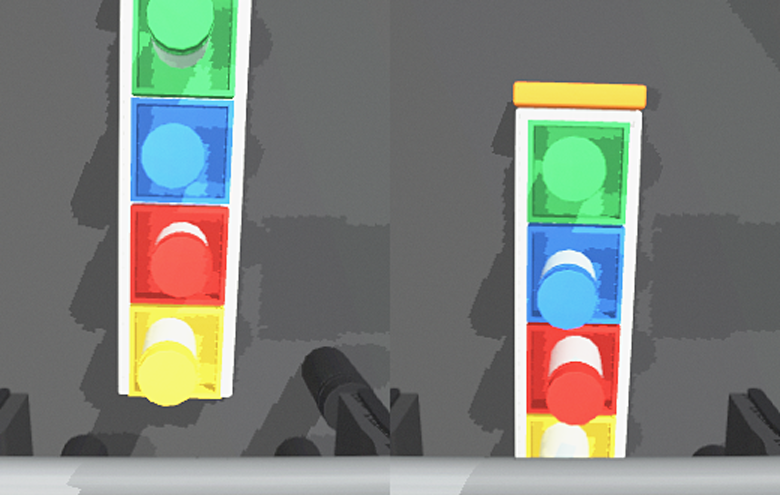

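Left crop (car1): the cap tops are green (180,18), blue (172,156), red (181,265), yellow (168,374). Black look-alikes are at (335,375) and along the lower edge. Right crop (car2): the orange block is at (580,95), then green (574,168), blue (567,297), red (575,394). So the yellow candidate is the yellow-capped vial in the yellow cup at (168,374). The black ones fit no description and stay put.

```bash
python3 - <<'E'
from h import *
import json
c=[json.load(open(f'car{i}.json')) for i in(1,2)]
f=lambda p,i:((p[0]-390*i)/1.5+200,p[1]/1.5+20)
A={'green':(180,18),'blue':(172,156),'red':(181,265),'yellow':(168,374)};B={'green':(574,168),'blue':(567,297),'red':(575,394)}
for n in A:
    print(n,plane(c[0],f(A[n],0),.073).round(4), *( [plane(c[1],f(B[n],1),.073).round(4),tri(c,[f(A[n],0),f(B[n],1)])[0].round(4)] if n in B else []))
# carrier cup dividers at z~.024: along row
for p,i in [((182,97),0),((179,204),0),((176,304),0),((580,223),1),((577,325),1)]: print('div',plane(c[i],f(p,i),.024).round(4))
m=cams.get_calibration('scene'),cams.get_calibration('side')
print(tri(m,[(198,264),(392,340)])[0].round(4))
rc=np.array([.5313,.2545]);th=np.radians(10.8);v=np.array([-np.sin(th),np.cos(th)])
for s in (-.084,-.028,.028,.084): print('bay',s,(rc+s*v).round(4))
s=monitor.get_state();print(s['position'],Ro.from_rotvec(s['tool_rot']).as_matrix().round(4))
E
```

```text
green [ 0.4749 -0.1916  0.073 ] [ 0.4744 -0.1889  0.073 ] [ 0.4744 -0.1892  0.0609]
blue [ 0.4848 -0.2498  0.073 ] [ 0.4848 -0.2483  0.073 ] [ 0.4849 -0.2498  0.0664]
red [ 0.5002 -0.2976  0.073 ] [ 0.4997 -0.2959  0.073 ] [ 0.5005 -0.299   0.065 ]
yellow [ 0.5064 -0.3521  0.073 ]
div [ 0.4824 -0.2197  0.024 ]
div [ 0.4934 -0.2739  0.024 ]
div [ 0.5044 -0.3281  0.024 ]
div [ 0.4845 -0.2177  0.024 ]
div [ 0.4959 -0.274   0.024 ]
[ 0.5114 -0.3525  0.0727]
bay -0.084 [0.547 0.172]
bay -0.028 [0.5365 0.227 ]
bay 0.028 [0.5261 0.282 ]
bay 0.084 [0.5156 0.337 ]
[ 0.48936828 -0.25521359  0.20263838] [[-2.246e-01  9.744e-01  1.000e-04]
 [ 9.744e-01  2.246e-01 -9.000e-04]
 [-9.000e-04 -1.000e-04 -1.000e+00]]
```

>>> move_arm --pt "3 0 0" --pt "6.7 0.1 0" --pt "6.7 0.1 3" --pt "6.7 0.1 6" --pt "6.7 0.1 9" --pt "6.7 0.1 12" --pt "6.7 0.1 14" --pt "6.7 0.1 15.5" --pt "6.7 0.1 16.2" --pt "6.7 0.1 16.2" --pt "6.7 0.1 16.2" --pt "6.7 0.1 16.2" --roll '[0.03, 0.03, 0.03, 0.03, 0.03, 0.03, 0.03, 0.03, 0.03, 0.03, 0.03, 0.03]' --gripper 6.0 --squeeze 15

```text
time: 5.9
position: [0.4758, -0.1894, 0.0415]
tool_rot: [1.992, 2.428, 0.001]
ft_force: [0.0, 0.1, -0.7]
grip_width: 0.689
grip_force: 0.0
```

>>> move_arm --pt "0 0 0" --pt "0 0 0" --pt "0 0 0" --pt "0 0 0" --pt "0 0 0" --pt "0 0 0" --pt "0 0 0" --pt "0 0 0" --roll '[0, 0, 0, 0, 0, 0, 0, 0]' --gripper 2.0

```text
time: 6.7
position: [0.4749, -0.1889, 0.0406]
tool_rot: [-1.992, -2.429, -0.0]
ft_force: [0.7, 0.6, 1.0]
grip_width: 0.341
grip_force: 15.0
```

```bash
python3 - <<'E'
from h import *
cv2.imwrite('pics/grip1.png',cv2.resize(cams.get_image('side')[220:420,200:460,::-1],None,fx=2.5,fy=2.5))
s=monitor.get_state();print(s['time'],s['position'],Ro.from_rotvec(s['tool_rot']).as_matrix().round(4).tolist(),s['grip_width'],s['grip_force'],s['ft_force'])
for n,p in dict(g=(.547,.172),b=(.5365,.227),r=(.5261,.282),y=(.5156,.337)).items(): print(n,totool(np.r_[p,.038]-s['position']).round(2))
E
```

```text
6.75 [ 0.47493136 -0.18892435  0.0406069 ] [[-0.1957, 0.9807, 0.0001], [0.9807, 0.1957, 0.0001], [0.0001, 0.0001, -1.0]] 0.3333827607214811 14.991948755923659 [-0.05322888 -0.00266755  1.1475851 ]
g [33.98 14.13  0.27]
b [39.58 14.18  0.27]
r [45.18 14.23  0.27]
y [50.78 14.28  0.27]
```

View pics/grip1.png

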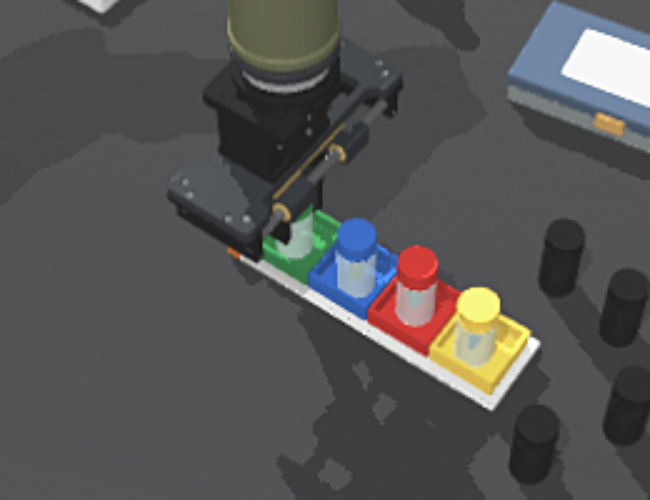

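The side view shows the green vial held at crop (295,230), gripper straddling its cup and the neighbours undisturbed. Lifting and carrying it.

>>> move_arm --pt "0 0 -1" --pt "0 0 -3" --pt "0 0 -5" --pt "0 0 -7" --pt "0 0 -8.5" --pt "1 0.4 -9" --pt "3 1.2 -9" --pt "5.5 2.3 -9" --pt "8 3.3 -9" --pt "10.5 4.4 -9" --pt "13 5.4 -9" --pt "15.5 6.4 -9" --pt "18 7.5 -9" --pt "20.5 8.5 -9" --pt "23 9.6 -9" --pt "25.5 10.6 -9" --pt "28 11.6 -9" --pt "30.5 12.7 -9" --pt "32.5 13.5 -9" --pt "34 14.1 -9" --roll '[0, 0, 0, 0, 0, 0, 0, 0, 0, 0, 0, 0, 0, 0, 0, 0, 0, 0, 0, 0]'

```text
time: 8.75
position: [0.5458, 0.1747, 0.13]
tool_rot: [-1.989, -2.431, 0.001]
ft_force: [-0.4, -0.3, -0.1]
grip_width: 0.342
grip_force: 15.0
```

```bash
cat > st.py <<'E'
import sys
from h import *
s=monitor.get_state();print(s['time'],s['position'].round(4),s['tool_rot'].round(3),s['grip_width'],s['ft_force'].round(2))
t=[float(a) for a in sys.argv[1:]]
while t: print(totool(np.array(t[:3])-s['position']).round(2)); t=t[3:]
E
python3 st.py .547 .172 .038
```

```text
8.75 [0.5458 0.1747 0.13  ] [-1.989e+00 -2.431e+00  1.000e-03] 0.3419377908385872 [-0.36 -0.29 -0.06]
[-0.29  0.07  9.2 ]
```

>>> move_arm --pt "-0.2 0.1 1" --pt "-0.2 0.1 3" --pt "-0.2 0.1 5" --pt "-0.2 0.1 6.5" --pt "-0.2 0.1 7.5" --pt "-0.2 0.1 8.2" --pt "-0.2 0.1 8.7" --pt "-0.2 0.1 9" --pt "-0.2 0.1 9.2" --pt "-0.2 0.1 9.3" --pt "-0.2 0.1 9.3" --pt "-0.2 0.1 9.3" --roll '[0, 0, 0, 0, 0, 0, 0, 0, 0, 0, 0, 0]'

```text
time: 9.95
position: [0.5482, 0.1705, 0.0379]
tool_rot: [1.992, 2.429, 0.001]
ft_force: [-0.3, 0.8, -0.4]
grip_width: 0.339
grip_force: 15.0
```

```bash
python3 st.py .547 .172 .0366;python3 - <<'E'
from h import *
cv2.imwrite('pics/place1.png',cv2.resize(cams.get_image('side')[130:250,130:290,::-1],None,fx=4,fy=4,interpolation=cv2.INTER_CUBIC))
E
```

```text
9.95 [0.5482 0.1705 0.0379] [1.992e+00 2.429e+00 1.000e-03] 0.33894867867894013 [-0.32  0.78 -0.38]
[ 0.18 -0.09  0.13]
```

View pics/place1.png

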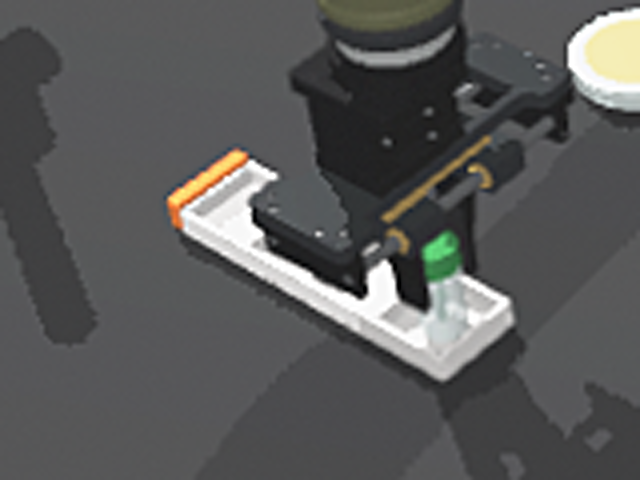

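The side view shows the green vial upright at crop (442,300) inside the bay at the rack's plain end. Lower the last millimetre, open, and retreat.

>>> move_arm --pt "0.1 0 0.1" --pt "0.1 0 0.1" --pt "0.1 0 0.1" --pt "0.1 0 0.1" --roll '[0, 0, 0, 0]'

```text
time: 10.4
position: [0.5478, 0.1714, 0.0367]
tool_rot: [1.992, 2.429, 0.0]
ft_force: [-0.3, -0.0, -0.5]
grip_width: 0.34
grip_force: 15.0
```

>>> move_arm --pt "0 0 0" --pt "0 0 0" --pt "0 0 0" --pt "0 0 0" --pt "0 0 0" --pt "0 0 -1" --pt "0 0 -3" --pt "0 0 -5" --pt "0 0 -7" --pt "0 0 -9" --pt "0 0 -9" --pt "0 0 -9" --roll '[0, 0, 0, 0, 0, 0, 0, 0, 0, 0, 0, 0]' --gripper 6.0

```text
time: 11.6
position: [0.5481, 0.1714, 0.1272]
tool_rot: [1.992, 2.429, 0.002]
ft_force: [-0.3, -0.1, -0.9]
grip_width: 0.689
grip_force: 0.0
```

```bash
python3 st.py .4855 -.249 .041
```

```text
11.6 [0.5481 0.1714 0.1272] [1.992e+00 2.429e+00 2.000e-03] 0.6890912891290659 [-0.29 -0.06 -0.89]
[-40.01 -14.37   8.58]
```

>>> move_arm --pt "-2 -0.7 0" --pt "-5 -1.8 0" --pt "-9 -3.2 0" --pt "-13 -4.7 0" --pt "-17 -6.1 0" --pt "-21 -7.5 0" --pt "-25 -9 0" --pt "-29 -10.4 0" --pt "-33 -11.9 0" --pt "-37 -13.3 0" --pt "-39 -14 0" --pt "-40 -14.4 0" --pt "-40 -14.4 1" --pt "-40 -14.4 3" --pt "-40 -14.4 5" --pt "-40 -14.4 7" --pt "-40 -14.4 8" --pt "-40 -14.4 8.6" --pt "-40 -14.4 8.6" --pt "-40 -14.4 8.6" --roll '[0, 0, 0, 0, 0, 0, 0, 0, 0, 0, 0, 0, 0, 0, 0, 0, 0, 0, 0, 0]'

```text
time: 13.6
position: [0.4855, -0.249, 0.0411]
tool_rot: [1.991, 2.429, 0.001]
ft_force: [0.1, -0.4, 0.5]
grip_width: 0.69
grip_force: 0.0
```

>>> move_arm --pt "0 0 0" --pt "0 0 0" --pt "0 0 0" --pt "0 0 0" --pt "0 0 0" --pt "0 0 0" --pt "0 0 0" --pt "0 0 0" --roll '[0, 0, 0, 0, 0, 0, 0, 0]' --gripper 2.0

```text
time: 14.4
position: [0.485, -0.2492, 0.0407]
tool_rot: [1.992, 2.429, 0.0]
ft_force: [0.1, 0.1, 1.1]
grip_width: 0.341
grip_force: 15.0
```

```bash
python3 st.py .5365 .227 .037
```

```text
14.4 [ 0.485  -0.2492  0.0407] [1.992 2.429 0.   ] 0.3414919712895312 [0.14 0.08 1.13]
[45.69 14.37  0.37]
```

>>> move_arm --pt "0 0 -1" --pt "0 0 -3" --pt "0 0 -5" --pt "0 0 -7" --pt "0 0 -8.5" --pt "1.5 0.5 -9" --pt "4 1.3 -9" --pt "7.5 2.4 -9" --pt "11 3.5 -9" --pt "14.5 4.6 -9" --pt "18 5.7 -9" --pt "21.5 6.8 -9" --pt "25 7.9 -9" --pt "28.5 9 -9" --pt "32 10.1 -9" --pt "35.5 11.2 -9" --pt "39 12.3 -9" --pt "42.5 13.4 -9" --pt "44.5 14 -9" --pt "45.7 14.4 -9" --roll '[0, 0, 0, 0, 0, 0, 0, 0, 0, 0, 0, 0, 0, 0, 0, 0, 0, 0, 0, 0]'

```text
time: 16.4
position: [0.5361, 0.2297, 0.1306]
tool_rot: [-1.988, -2.432, 0.0]
ft_force: [-0.0, -1.0, -0.7]
grip_width: 0.337
grip_force: 15.0
```

>>> move_arm --pt "0 0 1" --pt "0 0 3" --pt "0 0 5" --pt "0 0 6.5" --pt "0 0 7.5" --pt "0 0 8.2" --pt "0 0 8.7" --pt "0 0 9" --pt "0 0 9.2" --pt "0 0 9.3" --pt "0 0 9.3" --pt "0 0 9.3" --roll '[0, 0, 0, 0, 0, 0, 0, 0, 0, 0, 0, 0]'

```text
time: 17.6
position: [0.5369, 0.2273, 0.0379]
tool_rot: [1.992, 2.429, 0.001]
ft_force: [0.1, 0.1, -1.2]
grip_width: 0.336
grip_force: 15.0
```

```bash
python3 st.py .5365 .227 .0366
```

```text
17.6 [0.5369 0.2273 0.0379] [1.992e+00 2.429e+00 1.000e-03] 0.3361766971991947 [ 0.06  0.12 -1.25]
[-0.02 -0.04  0.13]
```

>>> move_arm --pt "0 0 0.1" --pt "0 0 0.1" --pt "0 0 0.1" --pt "0 0 0.1" --roll '[0, 0, 0, 0]'

```text
time: 18.0
position: [0.5368, 0.2273, 0.0367]
tool_rot: [1.992, 2.429, 0.001]
ft_force: [0.5, -0.2, 0.3]
grip_width: 0.338
grip_force: 15.0
```

>>> move_arm --pt "0 0 0" --pt "0 0 0" --pt "0 0 0" --pt "0 0 0" --pt "0 0 0" --pt "0 0 -1" --pt "0 0 -3" --pt "0 0 -5" --pt "0 0 -7" --pt "0 0 -9" --pt "0 0 -9" --pt "0 0 -9" --roll '[0, 0, 0, 0, 0, 0, 0, 0, 0, 0, 0, 0]' --gripper 6.0

```text
time: 19.2
position: [0.5369, 0.2273, 0.1272]
tool_rot: [1.992, 2.429, 0.002]
ft_force: [0.1, -0.4, -0.1]
grip_width: 0.691
grip_force: 0.0
```

```bash
python3 st.py .501 -.297 .041; python3 - <<'E'
from h import *
a=cams.get_image('side')[130:280,130:330,::-1]
cv2.imwrite('pics/place2.png',cv2.resize(a,None,fx=3.5,fy=3.5,interpolation=cv2.INTER_CUBIC))
E
```

```text
19.2 [0.5369 0.2273 0.1272] [1.992e+00 2.429e+00 2.000e-03] 0.6908877802666173 [ 0.1  -0.37 -0.15]
[-50.72 -13.79   8.58]
```

View pics/place2.png

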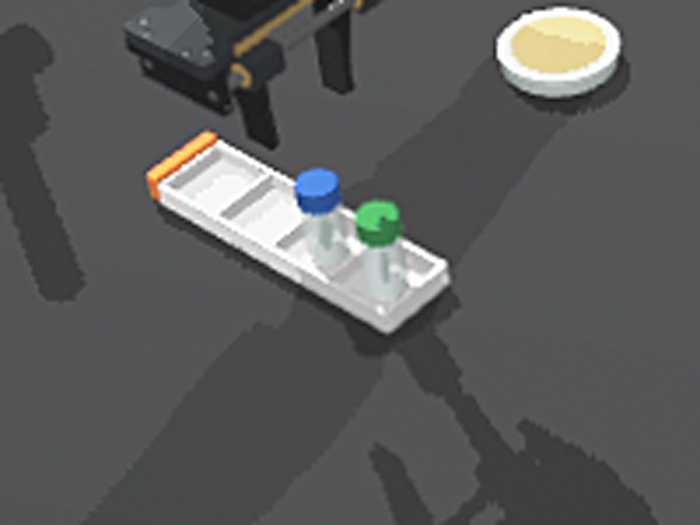

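Green (380,250) and blue (320,220) stand upright in the two bays at the plain end. Red is next.

>>> move_arm --pt "-2 -0.5 0" --pt "-6 -1.6 0" --pt "-10.5 -2.8 0" --pt "-15 -4.1 0" --pt "-19.5 -5.3 0" --pt "-24 -6.5 0" --pt "-28.5 -7.7 0" --pt "-33 -9 0" --pt "-37.5 -10.2 0" --pt "-42 -11.4 0" --pt "-46 -12.5 0" --pt "-49 -13.3 0" --pt "-50.7 -13.8 0" --pt "-50.7 -13.8 2" --pt "-50.7 -13.8 4" --pt "-50.7 -13.8 6" --pt "-50.7 -13.8 8" --pt "-50.7 -13.8 8.6" --pt "-50.7 -13.8 8.6" --pt "-50.7 -13.8 8.6" --roll '[0, 0, 0, 0, 0, 0, 0, 0, 0, 0, 0, 0, 0, 0, 0, 0, 0, 0, 0, 0]'

```text
time: 21.25
position: [0.5007, -0.2972, 0.0409]
tool_rot: [1.992, 2.429, -0.0]
ft_force: [0.6, 0.2, 0.7]
grip_width: 0.691
grip_force: 0.0
```

>>> move_arm --pt "0 0 0" --pt "0 0 0" --pt "0 0 0" --pt "0 0 0" --pt "0 0 0" --pt "0 0 0" --pt "0 0 0" --pt "0 0 0" --roll '[0, 0, 0, 0, 0, 0, 0, 0]' --gripper 2.0

```text
time: 22.05
position: [0.5007, -0.297, 0.0407]
tool_rot: [1.992, 2.429, 0.0]
ft_force: [-0.0, -0.2, 3.0]
grip_width: 0.341
grip_force: 15.0
```

```bash
python3 st.py .5261 .282 .037
```

```text
22.05 [ 0.5007 -0.297   0.0407] [1.992 2.429 0.   ] 0.3411498363756948 [-0.01 -0.16  3.04]
[56.29 13.83  0.38]
```

>>> move_arm --pt "0 0 -1" --pt "0 0 -3" --pt "0 0 -5" --pt "0 0 -7" --pt "0 0 -8.5" --pt "0 0 -9" --roll '[0, 0, 0, 0, 0, 0]'

```text
time: 22.65
position: [0.5014, -0.2976, 0.1326]
tool_rot: [1.99, 2.427, 0.002]
ft_force: [0.3, -1.3, -0.3]
grip_width: 0.345
grip_force: 15.0
```

>>> move_arm --pt "1.5 0.4 0" --pt "4 1 0" --pt "7 1.7 0" --pt "10.5 2.6 0" --pt "14 3.4 0" --pt "17.5 4.3 0" --pt "21 5.2 0" --pt "24.5 6 0" --pt "28 6.9 0" --pt "31.5 7.7 0" --pt "35 8.6 0" --pt "38.5 9.5 0" --pt "42 10.3 0" --pt "45.5 11.2 0" --pt "49 12 0" --pt "52 12.8 0" --pt "54.5 13.4 0" --pt "56.3 13.8 0" --pt "56.3 13.8 0" --pt "56.3 13.8 2" --roll '[0, 0, 0, 0, 0, 0, 0, 0, 0, 0, 0, 0, 0, 0, 0, 0, 0, 0, 0, 0]'

```text
time: 24.65
position: [0.5277, 0.2821, 0.1126]
tool_rot: [1.991, 2.427, 0.006]
ft_force: [0.7, 0.4, -0.7]
grip_width: 0.341
grip_force: 15.0
```

>>> move_arm --pt "0 0 1" --pt "0 0 3" --pt "0 0 4.5" --pt "0 0 5.5" --pt "0 0 6.2" --pt "0 0 6.7" --pt "0 0 7" --pt "0 0 7.2" --pt "0 0 7.3" --pt "0 0 7.3" --pt "0 0 7.3" --roll '[0, 0, 0, 0, 0, 0, 0, 0, 0, 0, 0]'

```text
time: 25.75
position: [0.5259, 0.2823, 0.0379]
tool_rot: [1.992, 2.429, 0.001]
ft_force: [-1.1, 0.5, -0.7]
grip_width: 0.337
grip_force: 15.0
```

```bash
python3 st.py .5261 .282 .0366
```

```text
25.75 [0.5259 0.2823 0.0379] [1.992e+00 2.429e+00 1.000e-03] 0.3367937317832154 [-1.08  0.51 -0.72]
[-0.03  0.02  0.13]
```

>>> move_arm --pt "0 0 0.1" --pt "0 0 0.1" --pt "0 0 0.1" --pt "0 0 0.1" --roll '[0, 0, 0, 0]'

```text
time: 26.15
position: [0.5259, 0.2822, 0.0368]
tool_rot: [1.992, 2.429, 0.001]
ft_force: [0.0, -0.5, 0.4]
grip_width: 0.342
grip_force: 15.0
```

>>> move_arm --pt "0 0 0" --pt "0 0 0" --pt "0 0 0" --pt "0 0 0" --pt "0 0 0" --pt "0 0 -1" --pt "0 0 -3" --pt "0 0 -5" --pt "0 0 -7" --pt "0 0 -9" --pt "0 0 -9" --pt "0 0 -9" --roll '[0, 0, 0, 0, 0, 0, 0, 0, 0, 0, 0, 0]' --gripper 6.0

```text
time: 27.35
position: [0.5259, 0.2822, 0.1272]
tool_rot: [1.992, 2.429, 0.002]
ft_force: [0.0, -0.2, -1.0]
grip_width: 0.688
grip_force: 0.0
```

```bash
python3 st.py .508 -.352 .041; python3 - <<'E'
from h import *
a=cams.get_image('side')[130:400,130:500,::-1]
cv2.imwrite('pics/place3.png',cv2.resize(a,None,fx=2.1,fy=2.1,interpolation=cv2.INTER_CUBIC))
E
```

```text
27.35 [0.5259 0.2822 0.1272] [1.992e+00 2.429e+00 2.000e-03] 0.6875746489800715 [ 0.02 -0.22 -1.04]
[-61.85 -14.18   8.57]
```

View pics/place3.png

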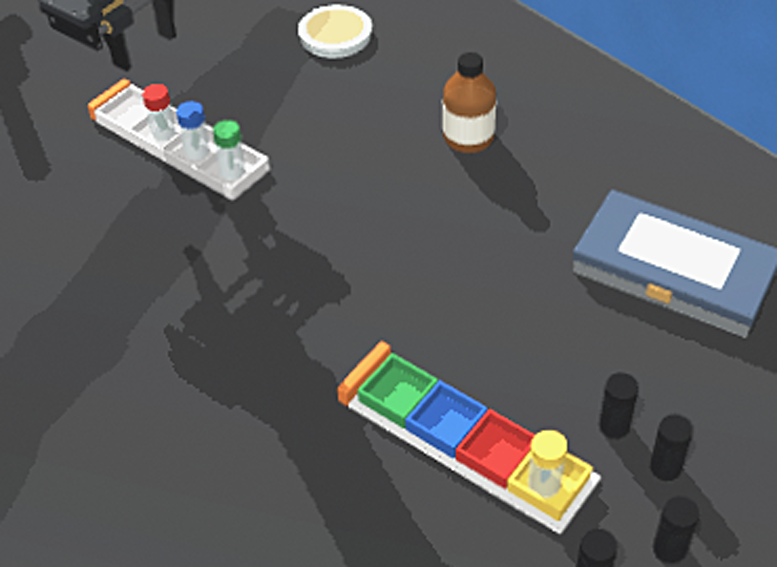

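Red, blue and green stand in their bays. The yellow-capped vial at (548,450) is in the yellow cup, clear of the black look-alikes at (598,550), (618,405), (671,447) and (676,528). I'll fetch it now.

>>> move_arm --pt "-2 -0.5 0" --pt "-6 -1.4 0" --pt "-10.5 -2.4 0" --pt "-15 -3.4 0" --pt "-19.5 -4.5 0" --pt "-24 -5.5 0" --pt "-28.5 -6.5 0" --pt "-33 -7.6 0" --pt "-37.5 -8.6 0" --pt "-42 -9.6 0" --pt "-46.5 -10.7 0" --pt "-51 -11.7 0" --pt "-55.5 -12.7 0" --pt "-59 -13.5 0" --pt "-61.9 -14.2 0" --pt "-61.9 -14.2 0" --pt "-61.9 -14.2 2" --pt "-61.9 -14.2 4" --pt "-61.9 -14.2 4" --pt "-61.9 -14.2 4" --roll '[0, 0, 0, 0, 0, 0, 0, 0, 0, 0, 0, 0, 0, 0, 0, 0, 0, 0, 0, 0]'

```text
time: 29.4
position: [0.5066, -0.3522, 0.0861]
tool_rot: [-1.991, -2.428, 0.0]
ft_force: [0.6, 0.5, -0.4]
grip_width: 0.688
grip_force: 0.0
```

>>> move_arm --pt "0 0 1.5" --pt "0 0 3" --pt "0 0 4" --pt "0 0 4.6" --pt "0 0 4.6" --pt "0 0 4.6" --roll '[0, 0, 0, 0, 0, 0]'

```text
time: 30.0
position: [0.5077, -0.3529, 0.0406]
tool_rot: [1.992, 2.429, -0.0]
ft_force: [-0.1, 0.0, 0.7]
grip_width: 0.693
grip_force: 0.0
```

>>> move_arm --pt "0 0 0" --pt "0 0 0" --pt "0 0 0" --pt "0 0 0" --pt "0 0 0" --pt "0 0 0" --pt "0 0 0" --pt "0 0 0" --roll '[0, 0, 0, 0, 0, 0, 0, 0]' --gripper 2.0

```text
time: 30.8
position: [0.5076, -0.3528, 0.0406]
tool_rot: [1.992, 2.429, 0.0]
ft_force: [-0.5, -0.3, 1.5]
grip_width: 0.338
grip_force: 14.9
```

```bash
python3 st.py .5156 .337 .037
```

```text
30.8 [ 0.5076 -0.3528  0.0406] [1.992 2.429 0.   ] 0.3382601668909515 [-0.46 -0.28  1.47]
[67.49 14.28  0.37]
```

>>> move_arm --pt "0 0 -1" --pt "0 0 -3" --pt "0 0 -5" --pt "0 0 -7" --pt "0 0 -8.5" --pt "0 0 -9" --roll '[0, 0, 0, 0, 0, 0]'

```text
time: 31.4
position: [0.5085, -0.3534, 0.1328]
tool_rot: [1.99, 2.427, 0.001]
ft_force: [-0.2, -0.4, -0.8]
grip_width: 0.339
grip_force: 14.9
```

>>> move_arm --pt "1.5 0.3 0" --pt "4.5 1 0" --pt "8.5 1.8 0" --pt "12.5 2.6 0" --pt "16.5 3.5 0" --pt "20.5 4.3 0" --pt "24.5 5.2 0" --pt "28.5 6 0" --pt "32.5 6.9 0" --pt "36.5 7.7 0" --pt "40.5 8.6 0" --pt "44.5 9.4 0" --pt "48.5 10.3 0" --pt "52.5 11.1 0" --pt "56.5 12 0" --pt "60.5 12.8 0" --pt "64 13.5 0" --pt "66.5 14.1 0" --pt "67.5 14.3 0" --pt "67.5 14.3 0" --roll '[0, 0, 0, 0, 0, 0, 0, 0, 0, 0, 0, 0, 0, 0, 0, 0, 0, 0, 0, 0]'

```text
time: 33.4
position: [0.5139, 0.3386, 0.1293]
tool_rot: [-1.988, -2.432, 0.003]
ft_force: [-0.6, -1.1, -0.9]
grip_width: 0.341
grip_force: 14.9
```

>>> move_arm --pt "0 0 1" --pt "0 0 3" --pt "0 0 5" --pt "0 0 6.5" --pt "0 0 7.5" --pt "0 0 8.2" --pt "0 0 8.7" --pt "0 0 9" --pt "0 0 9.2" --pt "0 0 9.3" --pt "0 0 9.3" --pt "0 0 9.3" --roll '[0, 0, 0, 0, 0, 0, 0, 0, 0, 0, 0, 0]'

```text
time: 34.6
position: [0.5159, 0.3374, 0.0379]
tool_rot: [1.992, 2.429, 0.001]
ft_force: [-0.8, -0.5, -0.6]
grip_width: 0.338
grip_force: 14.9
```

```bash
python3 st.py .5156 .337 .0366
```

```text
34.6 [0.5159 0.3374 0.0379] [1.992e+00 2.429e+00 1.000e-03] 0.33822386039451846 [-0.84 -0.51 -0.63]
[-0.03 -0.04  0.13]
```

>>> move_arm --pt "0 0 0.1" --pt "0 0 0.1" --pt "0 0 0.1" --pt "0 0 0.1" --roll '[0, 0, 0, 0]'

```text
time: 35.0
position: [0.5158, 0.3373, 0.0367]
tool_rot: [1.992, 2.429, 0.0]
ft_force: [0.6, 0.0, 0.1]
grip_width: 0.339
grip_force: 14.9
```

>>> move_arm --pt "0 0 0" --pt "0 0 0" --pt "0 0 0" --pt "0 0 0" --pt "0 0 0" --pt "0 0 -1" --pt "0 0 -3" --pt "0 0 -6" --pt "0 0 -9" --pt "0 0 -12" --pt "0 0 -16" --pt "-4 0 -18" --pt "-8 0 -18" --pt "-12 0 -18" --pt "-13 0 -18" --pt "-13 0 -18" --pt "-13 0 -18" --roll '[0, 0, 0, 0, 0, 0, 0, 0, 0, 0, 0, 0, 0, 0, 0, 0, 0]' --gripper 6.0

```text
time: 36.7
position: [0.5407, 0.2114, 0.2169]
tool_rot: [-1.99, -2.43, -0.002]
ft_force: [0.1, 0.2, -0.8]
grip_width: 0.69
grip_force: 0.0
```

```bash
python3 shot.py fin; python3 - <<'E'
from h import *
a=cv2.resize(cams.get_image('side')[100:340,130:450,::-1],(480,360));b=cv2.imread('pics/fin.png')[0:360,200:480]
cv2.imwrite('pics/fin2.png',cv2.hconcat([a,b]))
E
```

```text
36.7 [0.54071413 0.21136057 0.2169492 ] [-1.99001781e+00 -2.42978432e+00 -1.85055227e-03] [-0.66406676  0.17510733  0.27945925  1.64877124 -0.0509591   1.32407024
 -0.17789528] 0.020871505463909666
```

View pics/fin2.png

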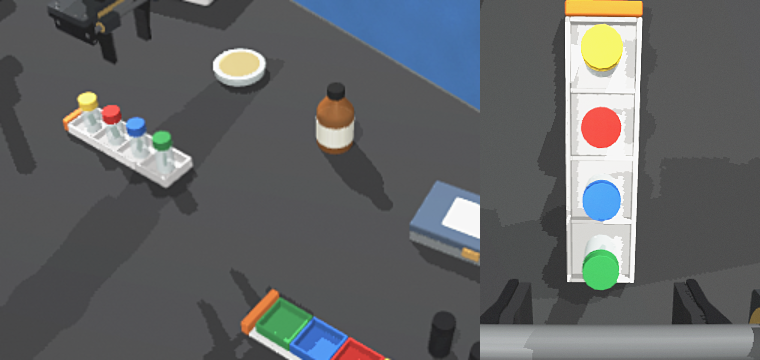

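All four vials stand upright and centred: yellow (601,48) at the orange end, then red (601,128), blue (601,200) and green (600,268). The bottle is in place and the arm is clear, so I'm handing in.

```bash
python3 -c "
from bench import workorder
print(workorder.close_job())"
```

```text
the job is handed in; nothing more can be done
None
```

All four vials are upright and released in the rack in reverse order (green, blue, red, yellow from the plain end), the bottle and black look-alikes were left alone, and the job was handed in at about 37 s; no verdict was returned.

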